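# Lock the drive collar onto the flat of a mixer's shaft

## Robot

A 6-joint arm with a two-finger parallel gripper is mounted at the origin on the work surface. World frame = base frame: x ahead of the robot, y to its left, z up, the work surface at z = 0. Lengths are in m, angles in rad, forces in N, time in s.
With the tool pointing down it reaches from about 0.375 to 0.9 m from the base axis. Payload 3.1 kg.
Tool frame: the origin (TCP) lies between the finger pads; the fingertips stand 8 mm ahead of it and the grasp point (between the pads) lies 11 mm behind it; z points along the fingers, y is the line along which they close (so a half turn about z gives the same grasp; the last joint's range is limited). The gripper opens to 87 mm and grips with 3 to 60 N. Pads are 19 mm wide; open, the fingers measure 117 mm over their backs; the gripper's body (75 mm by 190 mm) begins 51 mm behind the grasp point.
Start: joints at [-0.178, 0.527, 1.433, -0, 1.181, -0.178], TCP at [0.625, 0, 0.231] pointing down, gripper open.
Joint ranges: [-3.08, 3.08], [-0.75, 2.2], [0.22, 2.44], [-1.43, 4.57], [0, 2.65], [-2.85, 2.85]. Speed limits (rad/s): [2.79, 2.79, 3.14, 3.14, 3.14, 3.14].

## Interface

Orientations are given as a unit quaternion [x, y, z, w].
In Python, from rig import robot, vision, job gives the robot as it stands.
- The arm moves only by the shell command python3 -m handwheel 'ROWS' [OPENING] [FORCE]. ROWS is JSON, a list of rows, each a list of 4 numbers: the shift along the tool's x, y, z as a fraction of full scale, then the turn about the tool's z as a fraction of full scale. A call has 1 to 20 rows; each row is the pose to reach, as a shift and turn from the pose commanded when the call began, along the tool's axes at that moment, turning the shorter way round; what a row does not reach only later rows make up. Full scale, the value 1, is 300 mm for a shift and 2 pi rad for a turn. A row lasts 1/12 s, in which the tool goes at most 41.7 mm and 7.16 degrees, less where a joint would pass 70% of its speed; a pose out of reach is approached as far as the arm can. A call with a number of a shift or a turn outside -1 to 1 is refused whole. A call with a gripper value outside its range is refused whole. OPENING is the opening in per cent of the stroke, from 0 (shut) to 100 (fully open), set as the call begins (- or left out, the last holds). The fingers move at their own pace and stop on an object; FORCE is the grip in N (left out, the last holds). Time passes only in rows, so rows that repeat a pose let the fingers close. It gives the time, the measured TCP pose, the force, the opening and the grip force at its end, in the units of the state.
- robot.get_obs(): the state, without advancing time (a new reading comes with each control period).
- vision.camera(name): name is "scene" or "side" or "wrist"; returns a dict with "frame" (384x512x3 uint8, red, green, blue), "K" (3x3 intrinsics, pixels), "cam_to_world" (4x4, takes a point from camera to world coordinates); the wrist camera has in their place "hand_eye" (4x4, takes a point from camera to tool coordinates, whose origin is the TCP and whose axes are the flange's). Camera axes: x right, y down, z forward; pixel columns grow to the right and rows downward; lengths in m; the calibration is good to about 2 mm. A picture is of the moment at which its call begins: read the wrist's pose just before it. There is no depth.
- job.hand_in(): hands the job in; it is judged then, once.
Trained networks look in the newest picture that a camera, given by its name, has taken for a name from the list of things; names that differ only in an ending like _2 or _b are one class to them, and where a whole thing is asked for, a point or a joint stands for the part that bears it (a point fixed in the world has none). Each returns a list of dicts, best first, with "conf" (0 to 1); they miss things now and then, are a little off and sometimes report something else, mostly with a low value. They report only what shows in the picture. A call takes as long as a camera call.
- vision.look_for(camera, label): "point" ([row, column] in pixels, amid what is visible of it).
- vision.outline_of(camera, label): "mask" (384x512 bool, what is visible of it) and "point" ([row, column] in pixels, amid what is visible of it).
The state is a dict: "time": time; "q": joint angles; "joint_velocities": joint speeds; "joint_torque": joint torques, N m; "position": TCP position; "tool_rot": TCP orientation; "ft_force": force on the tool from outside, world axes, zero at the start; "moment": the same for the moment, N m; "grip_width": finger opening in m; "grip_force": force on a finger pad.
Only numpy, scipy, OpenCV 4.12 (cv2) and the standard library are available. Lean on these libraries where they do the work, as an engineer would, in place of code of your own. Each camera call takes 0.05 s, during which the arm holds its last target. There are 200 camera calls.

## Task

The drive collar on the batter mixer's upright shaft is loose. Take its ball-ended clamp lever, swing the collar round until its screw faces the flat of the shaft, feeling for it with light pressure, then push the lever down until the screw is fully home on the flat, and let go. Do not force the lever where the screw stops on the round of the shaft, and leave the kitchenware on and around the mixer where it is.

Things in the scene. Friction and masses are not known exactly. Their poses are not given: they have to be found in the camera images.
- machine: Bench mixer base, fixed: a white housing 260 x 180 mm, 100 mm high. Origin: on the axis of the upright shaft, at table level; z up. Its front (knob, dark panel) faces its -x and is 95 mm from the axis; the housing runs 165 mm behind the axis.
- shaft_top (a point): Centre of the top end of the bare steel shaft: 36 mm diameter, 208 mm above the table; it does not turn (this frame is the machine's). One flat runs along its whole length, 4.5 mm deep, 24 mm wide, seen as the D of its end. The flat's direction is not measured: it faces between 0.5 rad clockwise and 0.4 rad counter-clockwise (from above) of the machine's front.
- collar (a joint): Angle of the plain aluminium collar (56 mm diameter, 36 mm tall, mid-height 170 mm) about the shaft, rad, counter-clockwise from above. At 0 its screw, sticking out sideways at mid-height, points to the machine's front; at +1.57 to the machine's -y. Starts between 0.8 and 1.1, turns with slight friction (0.05 N m) within +-1.6, cannot tip or slide.
- clamp (a joint): Angle of the lever about the screw's axis (level, radial), rad: 0 loose, lever 40 deg above level; grows as the ball goes down, driving the screw in 9 mm per rad. Starts 0 to 0.15. Stops near 0.4 on the round of the shaft; sinks deeper as the screw comes within 0.6 rad of the flat, the squarer the deeper; fully home on the flat at 0.9, springing back 0.03 on release. Friction about 2.5 N at the ball.
- ball (a point): Centre of the dark steel 22 mm ball at the lever's end (bar 9 mm thick). In the frame of the machine turned by the collar angle it is at x -49 mm, y +52 mm x cos(e), 170 mm + 52 mm x sin(e) above the table, e = 0.698 - clamp angle. Pinch it from above, fingers on its two sides along the screw's direction: there it is clear of the bar and pivots between them. It serves to turn the collar too.
- point: Steel end of the screw, inside the collar, 14 mm wide, flat. 1 N down on the ball, beyond the friction, gives about 6 N here; with over 110 N on the shaft (some 20 N at the ball) it is spoiled. 7 N at the ball is enough to feel for the flat, 13 N to tighten. Pressed on the flat it squares the collar if the ball may follow sideways. Origin: on the shaft axis with the clamp at 0; x inward.
- cutter: Bystander: steel ring cutter, 60 mm across, 40 mm tall, standing on the housing behind the shaft.
- nozzle: Bystander: steel piping nozzle, 32 mm across, 45 mm tall, on the housing behind the shaft.
- bowl: Bystander: steel bowl, 150 mm across, 60 mm tall.
- jar: Bystander: glass jar, 64 mm across, 90 mm tall.
- ramekin: Bystander: white ceramic cup, 80 mm across, 45 mm tall.
- spatula: Bystander: spatula lying on the table.
- whisk: Bystander: wire whisk, 300 mm long, lying beyond the machine.

How it is judged:
By the outcome, as a careful person would: the job done as asked, in the order asked, and still so for the second after the job is handed in, with the robot touching nothing.
It also fails if it takes over 45 s, if anything falls off the work surface, if the arm or the gripper's body presses on something with over 40 N, if the wrist force passes 120 N, or if a joint passes its speed limit or range.

## Working session

There is one attempt and no reset: what is moved stays moved. The work goes in short steps, Python scripts to look and compute and a shell command to move; the robot and the scene stay as the last step left them, time stands still between calls to the robot, and variables do not carry over. Pictures are saved under pics/ and viewed, at most 10 in all, crops included, and the job is handed in when it is done.

```bash
ls; mkdir -p pics
cat > h.py <<'E'
import numpy as np, cv2
from rig import robot, vision, job
def ray(c,px):
    d=np.linalg.inv(c["K"])@[px[1],px[0],1.]
    T=c["cam_to_world"]; d=T[:3,:3]@d; return T[:3,3],d/np.linalg.norm(d)
def onz(c,px,z):
    o,d=ray(c,px); return o+d*(z-o[2])/d[2]
def tri(rs):
    A=sum(np.eye(3)-np.outer(d,d) for o,d in rs); b=sum((np.eye(3)-np.outer(d,d))@o for o,d in rs)
    return np.linalg.solve(A,b)
def proj(c,p):
    T=np.linalg.inv(c["cam_to_world"]); q=c["K"]@(T[:3,:3]@p+T[:3,3]); return q[1]/q[2],q[0]/q[2]
def wristcam():
    from scipy.spatial.transform import Rotation as R
    s=robot.get_obs(); c=vision.camera("wrist"); T=np.eye(4); T[:3,:3]=R.from_quat(s["tool_rot"]).as_matrix(); T[:3,3]=s["position"]
    c["cam_to_world"]=T@c["hand_eye"]; return c
E
python3 - <<'E'
from h import *
cs={n:vision.camera(n) for n in("scene","side")}
cs["wrist"]=wristcam()
im=[]
for n,c in cs.items():
    im.append(c["frame"]); print(n,c["cam_to_world"][:3,3].round(3))
    for l in("machine","shaft_top","collar","ball"):
        r=vision.look_for(n,l); print(n,l,[(np.round(x["point"],1).tolist(),round(x["conf"],2)) for x in r[:3]])
cv2.imwrite("pics/a.png",cv2.cvtColor(np.hstack(im[:2]),cv2.COLOR_RGB2BGR)[:, :][:, :1024])
for n,i in zip("sdw",im): cv2.imwrite(f"pics/a_{n}.png",cv2.cvtColor(i,cv2.COLOR_RGB2BGR))
a=cv2.resize(np.vstack([np.hstack(im[:2]),np.hstack([im[2],im[2]*0])]),(800,600)); cv2.imwrite("pics/all.png",cv2.cvtColor(a,cv2.COLOR_RGB2BGR))
print(robot.get_obs()["time"],robot.get_obs()["tool_rot"])
E
```

```text
pics
scene [ 1.332 -0.397  0.926]
scene machine [([238.3, 248.3], 0.65)]
scene shaft_top [([240.2, 247.9], 0.64)]
scene collar [([195.7, 236.2], 0.69)]
scene ball [([158.7, 348.3], 0.24)]
side [ 0.251 -0.589  0.8  ]
side machine [([216.3, 286.0], 0.77)]
side shaft_top [([215.8, 282.2], 0.74)]
side collar [([193.0, 277.8], 0.57)]
side ball [([198.5, 272.0], 0.61)]
wrist [0.625 0.078 0.384]
wrist machine [([213.6, 242.5], 0.55)]
wrist shaft_top [([209.5, 244.5], 0.65)]
wrist collar [([304.7, 210.9], 0.81)]
wrist ball [([306.5, 347.7], 0.41)]
0.75 [7.07104846e-01 7.07108715e-01 2.26955923e-05 3.42801989e-05]
```

View pics/all.png

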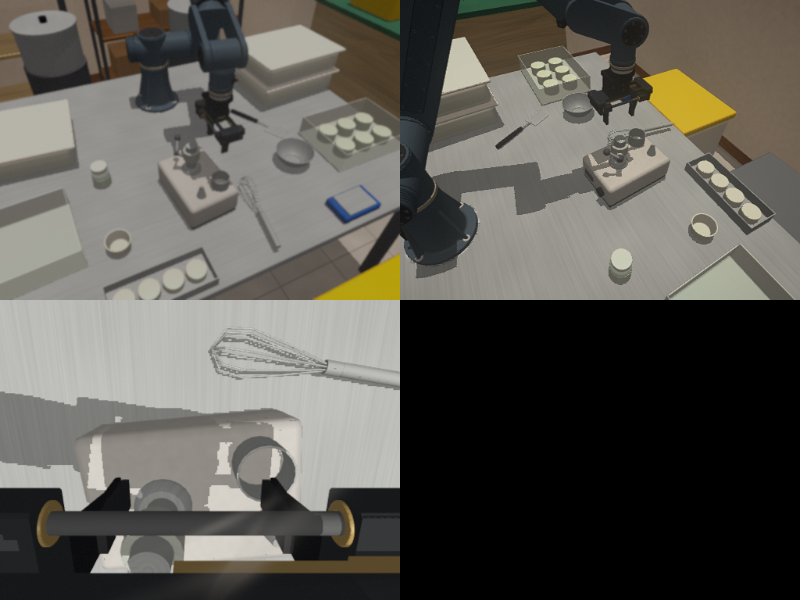

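Run:
```python
import cv2,numpy as np
s=cv2.imread("pics/a_s.png")[150:290,190:320]; d=cv2.imread("pics/a_d.png")[150:290,220:350]
cv2.imwrite("pics/b.png",cv2.resize(np.hstack([s,d]),(780,420),interpolation=cv2.INTER_CUBIC))
```

```text
(no output)
```

View pics/b.png

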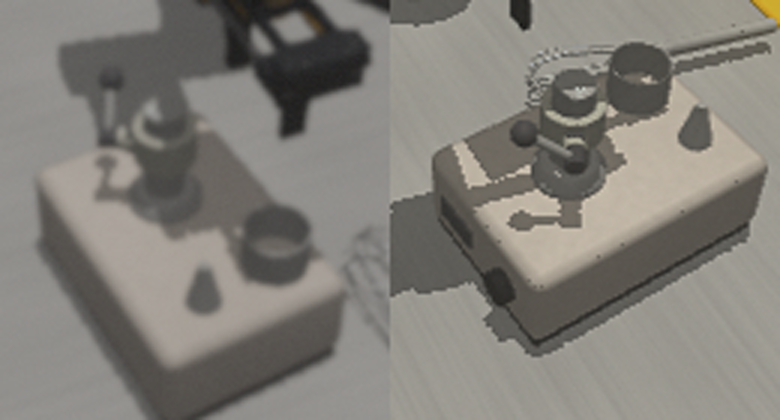

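Run:
```python
from h import *
s=vision.camera("scene"); d=vision.camera("side")
print("ball",tri([ray(s,(175.3,227)),ray(d,(194.3,264.3))]))
print("top",tri([ray(s,(182,245)),ray(d,(177.7,281.7))]), onz(s,(182,245),.208),onz(d,(177.7,281.7),.208))
C=[onz(d,p,.1) for p in((202.7,234.3),(245,270),(205,346))]
print(C,[np.degrees(np.arctan2(*(b-a)[1::-1])) for a,b in zip(C,C[1:])])
print(onz(s,(267,245),.1),onz(s,(210,203),.1),onz(s,(245,301),.1))
```

```text
ball [ 0.52699896 -0.09838345  0.20152748]
top [ 0.58561425 -0.07495434  0.21344412] [ 0.57622424 -0.06763418  0.208     ] [ 0.58813292 -0.07612718  0.208     ]
[array([ 0.48726775, -0.00755953,  0.1       ]), array([ 0.50610225, -0.17185233,  0.1       ]), array([ 0.75005799, -0.15289672,  0.1       ])] [np.float64(-83.46016867970053), np.float64(4.443012506147373)]
[ 0.7457602  -0.14296178  0.1       ] [ 0.52212109 -0.16926578  0.1       ] [0.74115557 0.01314728 0.1       ]
```

```bash
python3 -m handwheel '[[0,0,-0.12,0],[-0.1,-0.1,-0.12,-0.05],[-0.2,-0.2,-0.12,-0.1],[-0.327,-0.327,-0.12,-0.169],[-0.327,-0.327,-0.12,-0.169],[-0.327,-0.327,-0.12,-0.169],[-0.327,-0.327,-0.12,-0.169],[-0.327,-0.327,-0.12,-0.169],[-0.327,-0.327,-0.12,-0.169],[-0.327,-0.327,-0.12,-0.169],[-0.327,-0.327,-0.12,-0.169]]' 55 40
python3 - <<'E'
from h import *
c=wristcam(); im=c["frame"].copy()
for l in("shaft_top","collar","ball"):
    r=vision.look_for("wrist",l); print(l,[(np.round(x["point"],1).tolist(),round(x["conf"],2)) for x in r[:3]])
for p in((.527,-.098,.2015),(.586,-.075,.208)): print(proj(c,np.array(p)))
d=vision.camera("side"); print([(x["point"],x["conf"]) for x in vision.look_for("side","ball")])
cv2.imwrite("pics/c.png",cv2.cvtColor(cv2.resize(im,(768,576),interpolation=cv2.INTER_CUBIC),cv2.COLOR_RGB2BGR))
E
```

```text
time: 1.77
position: [0.5269, -0.0981, 0.2667]
tool_rot: [0.251, 0.968, -0.0, 0.0]
ft_force: [0.2, 0.5, -0.0]
grip_width: 0.048
grip_force: 0.0
shaft_top [([186.5, 291.9], 0.84), ([228.2, 284.2], 0.44)]
collar [([230.2, 283.3], 0.79)]
ball [([221.5, 250.9], 0.74), ([193.5, 290.8], 0.37)]
(np.float64(209.95810544744603), np.float64(248.61781334404773))
(np.float64(268.0235644916507), np.float64(318.9588649451828))
[([197.2, 271.5], 0.53)]
```

View pics/c.png

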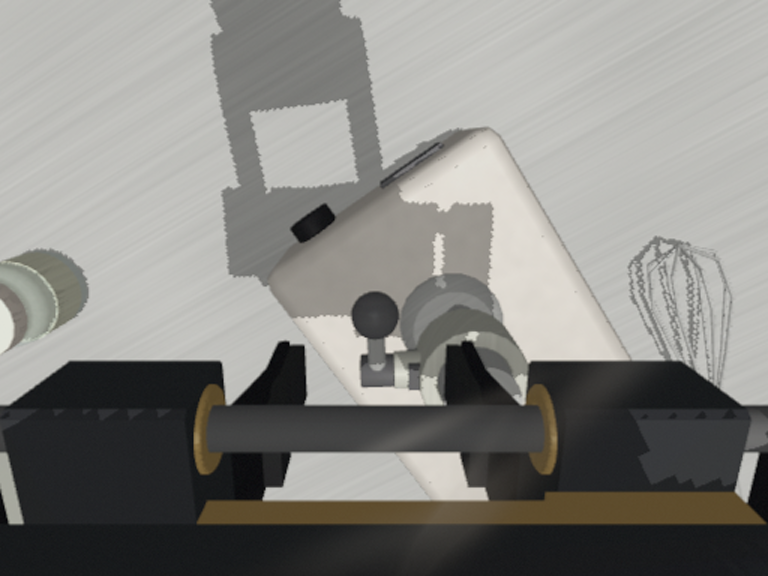

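```bash
python3 -m handwheel '[[0,0,0.05,0],[0,0,0.12,0],[0,0,0.18,0],[0,0,0.22,0],[0,0,0.244,0],[0,0,0.244,0]]' 40 40; python3 -m handwheel '[[0,0,0,0],[0,0,0,0],[0,0,0,0],[0,0,0,0],[0,0,0,0]]' 0 40
python3 - <<'E'
from h import *
c=wristcam(); im=c["frame"]; print(robot.get_obs()["moment"])
# machine yaw from front edge seen in pic c is measured there
im2=vision.camera("side")["frame"][130:270,200:370]
cv2.imwrite("pics/d.png",cv2.cvtColor(np.hstack([im[:,60:452],cv2.resize(im2,(408,384))[:, :]]),cv2.COLOR_RGB2BGR))
E
```

```text
time: 2.57
position: [0.5259, -0.0977, 0.1918]
tool_rot: [0.252, 0.968, 0.0, -0.002]
ft_force: [-0.3, -0.1, 0.3]
grip_width: 0.0352
grip_force: 0.0
time: 2.98
position: [0.5273, -0.0985, 0.1942]
tool_rot: [0.252, 0.968, -0.0, 0.001]
ft_force: [-1.0, -0.4, 1.5]
grip_width: 0.0194
grip_force: 40.0
[-0.08261989  0.05972483  0.0244126 ]
```

View pics/d.png

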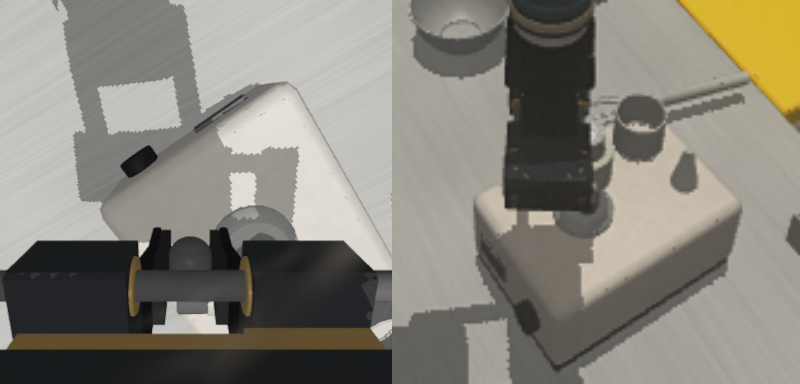

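Run:
```python
from h import *
from scipy.spatial.transform import Rotation as R
c=wristcam(); s=robot.get_obs(); M=R.from_quat(s["tool_rot"]).as_matrix()
for z in(-.019,-.011,-.003,.005): 
  for x in (-.005,0,.005,.01): print(z,x,np.round(proj(c,s["position"]+M@[x,0,z]),1))
h=np.hypot
hsv=cv2.cvtColor(c["frame"],cv2.COLOR_RGB2GRAY)[225:300,230:270]; print(hsv[::5,::5])
```

```text
-0.019 -0.005 [283.  247.6]
-0.019 0 [273.  247.6]
-0.019 0.005 [262.8 247.6]
-0.019 0.01 [252.5 247.6]
-0.011 -0.005 [273.8 247.7]
-0.011 0 [264.2 247.7]
-0.011 0.005 [254.5 247.7]
-0.011 0.01 [244.6 247.7]
-0.003 -0.005 [265.5 247.8]
-0.003 0 [256.3 247.8]
-0.003 0.005 [246.9 247.8]
-0.003 0.01 [237.4 247.8]
0.005 -0.005 [257.9 247.9]
0.005 0 [249.  247.9]
0.005 0.005 [240.  247.9]
0.005 0.01 [230.8 247.9]
[[148 150 150 151 148 147 150 149]
 [ 70 148 146 148 147 147 148 149]
 [ 46 147 147 147 148 147 148 148]
 [ 65 148  47  49  50  49  48 150]
 [ 20  51  55  56  56  56  54  50]
 [ 49  56  60  61  61  61  58  54]
 [ 53  58  59  61  62  61  59  57]
 [ 55  61  61  66  72  64  62  59]
 [ 56  60  63  68  73  64  63  60]
 [ 48  49  52  49  52  50  51  50]
 [ 57  56  56  56  57  56  57  56]
 [ 63  62  63  62  62  62  60  61]
 [ 67  67  66  65  67  68  68  68]
 [ 70  69  69  69  69  71  72  74]
 [ 68  68  69  70  71  74  76  77]]
```

```bash
cat >> h.py <<'E'
from scipy.spatial.transform import Rotation as R
A=np.array([.5874,-.0759])
def ball(phi,c):
    e=.698-c; p=np.radians(phi); x,y=-.049,.052*np.cos(e)
    return np.array([A[0]+x*np.cos(p)-y*np.sin(p),A[1]+x*np.sin(p)+y*np.cos(p),.170+.052*np.sin(e)])
def rows(p0,c0,path):
    """rows for (phi,c) path starting at commanded (p0,c0), tool y at angle p0"""
    p=np.radians(p0); M=np.array([[-np.sin(p),np.cos(p),0],[np.cos(p),np.sin(p),0],[0,0,-1]])
    print([[*(M@(ball(a,c)-ball(p0,c0))/.3).round(4).tolist(),round((p0-a)/360,4)] for a,c in path])
E
python3 - <<'E'
from h import *
print(ball(60.8,.05))
rows(60.8,.05,[(a,.05) for a in (57,52,47,42,37,32,28,28,28)])
s=robot.get_obs()
# machine yaw
c=vision.camera("wrist"); T=np.eye(4); T[:3,:3]=R.from_quat([.251,.968,0,0]).as_matrix(); T[:3,3]=[.5269,-.0981,.2667]
c["cam_to_world"]=T@c["hand_eye"]
P=[onz(c,(r/1.5,k/1.5),.1) for k,r in((275,277),(478,130),(500,145),(625,355))]
print(P,[np.degrees(np.arctan2(*(P[j]-P[i])[1::-1])) for i,j in((0,1),(2,3))])
E
```

```text
[ 0.52730421 -0.0984469   0.20138684]
[[0.0105, 0.0095, 0.0, 0.0106], [0.0234, 0.0231, 0.0, 0.0244], [0.035, 0.0377, 0.0, 0.0383], [0.0453, 0.0533, 0.0, 0.0522], [0.0542, 0.0697, 0.0, 0.0661], [0.0616, 0.0868, 0.0, 0.08], [0.0664, 0.1009, 0.0, 0.0911], [0.0664, 0.1009, 0.0, 0.0911], [0.0664, 0.1009, 0.0, 0.0911]]
[array([ 0.50459804, -0.15841409,  0.1       ]), array([ 0.48639441, -0.00379715,  0.1       ]), array([0.50062214, 0.00402233, 0.1       ]), array([0.66628939, 0.01973193, 0.1       ])] [np.float64(96.7147335446817), np.float64(5.4169449756053)]
```

```bash
python3 -m handwheel '[[0.0105,0.0095,0,0.0106],[0.0234,0.0231,0,0.0244],[0.035,0.0377,0,0.0383],[0.0453,0.0533,0,0.0522],[0.0542,0.0697,0,0.0661],[0.0616,0.0868,0,0.08],[0.0664,0.1009,0,0.0911],[0.0664,0.1009,0,0.0911],[0.0664,0.1009,0,0.0911]]'
python3 - <<'E'
from h import *
print(ball(28,.05)); rows(28,.05,[(28,c) for c in (.1,.15,.2,.25,.3,.35,.4,.45,.5,.6,.7)])
E
```

```text
time: 3.93
position: [0.5234, -0.0616, 0.1933]
tool_rot: [0.514, 0.858, -0.0, -0.001]
ft_force: [-2.4, -0.2, 3.3]
grip_width: 0.02
grip_force: 40.0
[ 0.52467165 -0.06229779  0.20138684]
[[0.0051, 0.0, 0.007, 0.0], [0.0098, 0.0, 0.0143, 0.0], [0.0141, -0.0, 0.0218, 0.0], [0.018, 0.0, 0.0295, 0.0], [0.0216, -0.0, 0.0374, 0.0], [0.0247, 0.0, 0.0455, 0.0], [0.0275, 0.0, 0.0537, 0.0], [0.0298, 0.0, 0.0621, 0.0], [0.0317, 0.0, 0.0705, 0.0], [0.0343, -0.0, 0.0877, 0.0], [0.0351, 0.0, 0.105, 0.0]]
```

```bash
python3 -m handwheel '[[0.0051,0,0.007,0],[0.0098,0,0.0143,0],[0.0141,0,0.0218,0],[0.018,0,0.0295,0],[0.0216,0,0.0374,0],[0.0247,0,0.0455,0],[0.0247,0,0.0455,0],[0.0247,0,0.0455,0]]'
```

```text
time: 4.6
position: [0.5202, -0.0552, 0.1793]
tool_rot: [0.514, 0.857, -0.0, -0.001]
ft_force: [-3.6, -0.2, 2.1]
grip_width: 0.0199
grip_force: 40.0
```

```bash
python3 -m handwheel '[[0.0014,0,0.004,0],[0.0028,0,0.0082,0],[0.0028,0,0.0082,0]]'; python3 -m handwheel '[[0.0012,0,0.004,0],[0.0023,0,0.0084,0],[0.0023,0,0.0084,0]]'
```

```text
time: 4.85
position: [0.5199, -0.0545, 0.177]
tool_rot: [0.515, 0.857, -0.0, -0.0]
ft_force: [-4.0, 0.7, 3.7]
grip_width: 0.0197
grip_force: 40.0
time: 5.1
position: [0.5197, -0.0538, 0.1744]
tool_rot: [0.515, 0.857, -0.0, -0.0]
ft_force: [-5.7, 0.3, 3.2]
grip_width: 0.0201
grip_force: 40.0
```

```bash
python3 -m handwheel '[[0.001,-0.003,0.0042,0],[0.0019,-0.003,0.0084,0],[0.0019,-0.003,0.0084,0]]'; python3 -m handwheel '[[0.0007,0,0.0042,0],[0.0015,0,0.0085,0],[0.0015,0,0.0085,0]]'
```

```text
time: 5.35
position: [0.5194, -0.0537, 0.1721]
tool_rot: [0.515, 0.857, 0.0, 0.0]
ft_force: [-2.7, 2.2, 3.6]
grip_width: 0.02
grip_force: 40.0
time: 5.6
position: [0.5192, -0.0535, 0.1695]
tool_rot: [0.515, 0.857, 0.0, 0.0]
ft_force: [-2.1, 1.4, 3.2]
grip_width: 0.0198
grip_force: 40.0
```

```bash
python3 -m handwheel '[[0.0005,0,0.0043,0],[0.0011,0,0.0086,0],[0.0011,0,0.0086,0]]'; python3 -m handwheel '[[0.0004,0,0.0043,0],[0.0006,0,0.0086,0],[0.0006,0,0.0086,0]]'
```

```text
time: 5.85
position: [0.5191, -0.0534, 0.1669]
tool_rot: [0.515, 0.857, 0.0, 0.0]
ft_force: [-1.0, 1.8, 1.9]
grip_width: 0.02
grip_force: 40.0
time: 6.1
position: [0.519, -0.0533, 0.1645]
tool_rot: [0.515, 0.857, 0.0, 0.001]
ft_force: [-1.0, 1.6, 4.3]
grip_width: 0.0197
grip_force: 40.0
```

```bash
python3 -m handwheel '[[0.0002,0,0.0043,0],[0.0002,0,0.0043,0],[0.0002,0,0.0043,0]]'; python3 -m handwheel '[[0.0002,0,0.0043,0],[0.0002,0,0.0043,0],[0.0002,0,0.0043,0]]'
```

```text
time: 6.35
position: [0.519, -0.0533, 0.1634]
tool_rot: [0.515, 0.857, 0.0, 0.001]
ft_force: [-0.7, 1.7, 5.6]
grip_width: 0.0196
grip_force: 40.0
time: 6.6
position: [0.519, -0.0532, 0.1624]
tool_rot: [0.515, 0.857, 0.0, 0.001]
ft_force: [-1.1, 1.3, 7.3]
grip_width: 0.02
grip_force: 40.0
```

```bash
python3 - <<'E'
from h import *
rows(28,.69,[(a,.69) for a in (26,24,22,20,18,16,14,12)])
rows(22,.69,[(a,.69) for a in (20,18,16,14,12,10,8)])
E
python3 -m handwheel '[[0.003,0.0055,0,0.0028],[0.0059,0.011,0,0.0056],[0.0059,0.011,0,0.0056]]'
```

```text
[[0.0056, 0.0061, 0.0, 0.0056], [0.011, 0.0125, 0.0, 0.0111], [0.0161, 0.019, 0.0, 0.0167], [0.021, 0.0257, 0.0, 0.0222], [0.0257, 0.0326, 0.0, 0.0278], [0.0302, 0.0396, 0.0, 0.0333], [0.0344, 0.0468, 0.0, 0.0389], [0.0383, 0.0541, 0.0, 0.0444]]
[[0.0056, 0.0061, 0.0, 0.0056], [0.011, 0.0125, 0.0, 0.0111], [0.0161, 0.019, 0.0, 0.0167], [0.021, 0.0257, 0.0, 0.0222], [0.0257, 0.0326, 0.0, 0.0278], [0.0302, 0.0396, 0.0, 0.0333], [0.0344, 0.0468, 0.0, 0.0389]]
time: 6.85
position: [0.5201, -0.0501, 0.162]
tool_rot: [0.53, 0.848, -0.001, -0.0]
ft_force: [-2.7, -1.0, 5.7]
grip_width: 0.02
grip_force: 40.0
```

```bash
python3 -m handwheel '[[0.0056,0.002,0,0.0056],[0.011,0.0075,0,0.0111],[0.0161,0.014,0,0.0167],[0.0161,0.014,0,0.0167],[0.0161,0.014,0,0.0167]]'
```

```text
time: 7.27
position: [0.5228, -0.0438, 0.162]
tool_rot: [0.573, 0.82, 0.0, 0.001]
ft_force: [-0.8, 1.6, 4.2]
grip_width: 0.0201
grip_force: 40.0
```

```bash
python3 -m handwheel '[[0,0,0.0043,0],[0,0,0.0043,0],[0,0,0.0043,0]]'; python3 -m handwheel '[[0,0,0.0043,0],[0,0,0.0043,0],[0,0,0.0043,0]]'
```

```text
time: 7.52
position: [0.5227, -0.0439, 0.1606]
tool_rot: [0.573, 0.819, 0.0, 0.001]
ft_force: [1.3, 1.9, 1.9]
grip_width: 0.0198
grip_force: 40.0
time: 7.77
position: [0.5227, -0.044, 0.1593]
tool_rot: [0.573, 0.819, 0.0, 0.001]
ft_force: [1.5, -0.4, 3.0]
grip_width: 0.0198
grip_force: 40.0
```

```bash
python3 -m handwheel '[[0,0,0.0043,0],[0,0,0.0043,0],[0,0,0.0043,0]]'; python3 -m handwheel '[[0,0,0.0043,0],[0,0,0.0043,0],[0,0,0.0043,0]]'
```

```text
time: 8.02
position: [0.5227, -0.044, 0.1581]
tool_rot: [0.573, 0.819, 0.0, 0.001]
ft_force: [3.0, -0.1, 2.9]
grip_width: 0.0199
grip_force: 40.0
time: 8.27
position: [0.5227, -0.0441, 0.1569]
tool_rot: [0.573, 0.819, 0.0, 0.001]
ft_force: [1.8, -0.8, 3.3]
grip_width: 0.02
grip_force: 40.0
```

```bash
python3 -m handwheel '[[-0.0005,0,0.0043,0],[-0.0005,0,0.0043,0],[-0.0005,0,0.0043,0]]'; python3 -m handwheel '[[-0.0005,0,0.0043,0],[-0.0005,0,0.0043,0],[-0.0005,0,0.0043,0]]'
```

```text
time: 8.52
position: [0.5228, -0.0441, 0.1557]
tool_rot: [0.573, 0.819, 0.0, 0.001]
ft_force: [1.5, -1.7, 5.5]
grip_width: 0.0198
grip_force: 40.0
time: 8.77
position: [0.5228, -0.0441, 0.1547]
tool_rot: [0.574, 0.819, 0.0, 0.001]
ft_force: [2.3, -0.6, 6.7]
grip_width: 0.0198
grip_force: 40.0
```

```bash
python3 -m handwheel '[[0.0042,0.0046,0,0.0042],[0.0083,0.0093,0,0.0083],[0.0083,0.0093,0,0.0083]]'
```

```text
time: 9.02
position: [0.5246, -0.0407, 0.1545]
tool_rot: [0.595, 0.804, 0.0, 0.001]
ft_force: [1.3, 0.8, 4.8]
grip_width: 0.0192
grip_force: 40.0
```

Force dropped; press on.

```bash
python3 -m handwheel '[[0,0,0.0043,0],[0,0,0.0043,0],[0,0,0.0043,0]]'; python3 -m handwheel '[[0,0,0.0043,0],[0,0,0.0043,0],[0,0,0.0043,0]]'
```

```text
time: 9.27
position: [0.5246, -0.0409, 0.1532]
tool_rot: [0.594, 0.804, 0.0, 0.001]
ft_force: [2.1, 0.3, 5.3]
grip_width: 0.0198
grip_force: 40.0
time: 9.52
position: [0.5247, -0.0409, 0.1522]
tool_rot: [0.594, 0.804, 0.0, 0.001]
ft_force: [2.5, -0.1, 8.0]
grip_width: 0.02
grip_force: 40.0
```

```bash
python3 -m handwheel '[[0.0042,0.0036,0,0.0042],[0.0083,0.0083,0,0.0083],[0.0083,0.0083,0,0.0083]]'
```

```text
time: 9.77
position: [0.5265, -0.0378, 0.152]
tool_rot: [0.615, 0.788, 0.0, 0.001]
ft_force: [2.7, -0.5, 4.8]
grip_width: 0.0198
grip_force: 40.0
```

```bash
python3 -m handwheel '[[0,-0.001,0.0035,0],[0,-0.001,0.0035,0],[0,-0.001,0.0035,0]]'; python3 -m handwheel '[[0,0,0.0035,0],[0,0,0.0035,0],[0,0,0.0035,0]]'
```

```text
time: 10.02
position: [0.5265, -0.0379, 0.1511]
tool_rot: [0.615, 0.788, 0.001, 0.001]
ft_force: [2.7, -0.5, 5.8]
grip_width: 0.0197
grip_force: 40.0
time: 10.27
position: [0.5266, -0.038, 0.1503]
tool_rot: [0.615, 0.788, 0.001, 0.001]
ft_force: [0.7, 0.1, 8.1]
grip_width: 0.0201
grip_force: 40.0
```

```bash
python3 -m handwheel '[[0.0042,0.0042,0,0.0042],[0.0083,0.0087,0,0.0083],[0.0083,0.0087,0,0.0083]]';  python3 -m handwheel '[[0,0,0.003,0],[0,0,0.003,0],[0,0,0.003,0]]'
```

```text
time: 10.52
position: [0.5282, -0.0354, 0.1503]
tool_rot: [0.635, 0.772, -0.0, 0.001]
ft_force: [0.9, -3.2, 9.0]
grip_width: 0.0197
grip_force: 40.0
time: 10.77
position: [0.5282, -0.0356, 0.1497]
tool_rot: [0.635, 0.772, -0.0, 0.001]
ft_force: [0.6, -2.4, 10.7]
grip_width: 0.0197
grip_force: 40.0
```

```bash
python3 -m handwheel '[[-0.003,-0.0032,0,-0.003],[-0.006,-0.0062,0,-0.0058],[-0.006,-0.0062,0,-0.0058]]';  python3 -m handwheel '[[0,0,0.003,0],[0,0,0.003,0],[0,0,0.003,0]]'
```

```text
time: 11.02
position: [0.5273, -0.037, 0.1498]
tool_rot: [0.621, 0.783, 0.001, 0.002]
ft_force: [1.8, 0.6, 10.3]
grip_width: 0.0198
grip_force: 40.0
time: 11.27
position: [0.5273, -0.0369, 0.1492]
tool_rot: [0.622, 0.783, 0.001, 0.002]
ft_force: [2.7, -0.2, 11.7]
grip_width: 0.0201
grip_force: 40.0
```

```bash
python3 -m handwheel '[[0,0,0.0035,0],[0,0,0.0035,0],[0,0,0.0035,0]]'
python3 - <<'E'
from h import *
c=wristcam(); im=c["frame"]; s=robot.get_obs(); print(s["ft_force"],s["position"])
M=R.from_quat(s["tool_rot"]).as_matrix()
for z in(-.019,-.011,-.007,-.003,.005): print(z,np.round(proj(c,s["position"]+M@[0,0,z]),1))
im2=vision.camera("side")["frame"][130:270,200:370]
cv2.imwrite("pics/e.png",cv2.cvtColor(np.hstack([im[:,60:452],cv2.resize(im2,(408,384))]),cv2.COLOR_RGB2BGR))
E
```

```text
time: 11.52
position: [0.5274, -0.037, 0.1485]
tool_rot: [0.621, 0.783, 0.001, 0.002]
ft_force: [1.7, 0.5, 15.2]
grip_width: 0.0199
grip_force: 40.0
[ 0.76705752  0.88320888 14.33456857] [ 0.52743151 -0.03694049  0.1485463 ]
-0.019 [274.8 248.2]
-0.011 [265.9 248.3]
-0.007 [261.8 248.3]
-0.003 [257.9 248.3]
0.005 [250.6 248.4]
```

View pics/e.png

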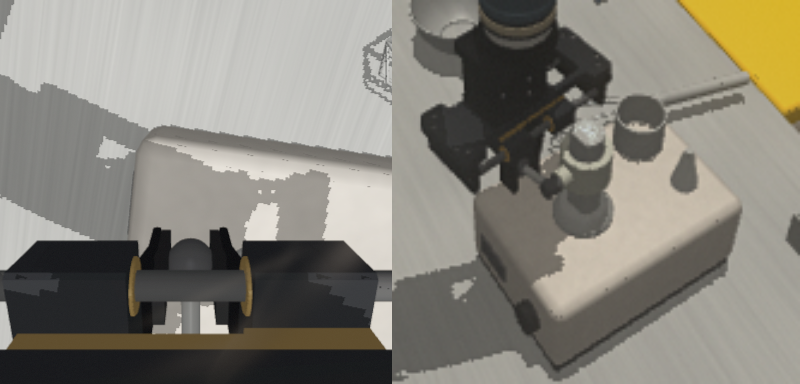

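```bash
python3 -m handwheel '[[0,0,-0.005,0],[0,0,-0.01,0],[0,0,-0.01,0]]'; python3 -m handwheel '[[0,0,0,0],[0,0,0,0],[0,0,0,0],[0,0,0,0],[0,0,0,0]]' 40; python3 -m handwheel '[[0,0,-0.05,0],[0,0,-0.1,0],[0,0,-0.2,0],[0,0,-0.3,0],[0,0,-0.3,0],[0,0,-0.3,0]]'
python3 - <<'E'
from h import *
c=wristcam(); im=c["frame"]; s=robot.get_obs(); print(s["ft_force"],s["position"])
d=vision.camera("side")
for cl in(.7,.8,.87,.95): print(cl,[np.round(proj(k,ball(13.3,cl)),1) for k in(c,d)])
im2=d["frame"][150:250,210:340]
cv2.imwrite("pics/f.png",cv2.cvtColor(np.hstack([im[:,60:452],cv2.resize(im2,(408,384),interpolation=cv2.INTER_CUBIC)]),cv2.COLOR_RGB2BGR))
E
```

```text
time: 11.87
position: [0.5273, -0.0367, 0.1504]
tool_rot: [0.622, 0.783, 0.001, 0.001]
ft_force: [4.6, 1.1, 6.9]
grip_width: 0.0197
grip_force: 40.0
time: 12.28
position: [0.5242, -0.0364, 0.1487]
tool_rot: [0.622, 0.783, -0.001, -0.002]
ft_force: [-1.1, -0.6, -0.5]
grip_width: 0.0338
grip_force: 0.0
time: 12.78
position: [0.5263, -0.0369, 0.2408]
tool_rot: [0.622, 0.783, 0.0, 0.001]
ft_force: [-0.6, -0.4, -0.8]
grip_width: 0.0346
grip_force: 0.0
[-0.14953127 -0.47394715 -0.65774771] [ 0.52520353 -0.03660196  0.23943759]
0.7 [array([208.1, 250.7]), array([186.4, 252.4])]
0.8 [array([206.1, 250.7]), array([187.9, 252.5])]
0.87 [array([205.1, 250.6]), array([189. , 252.6])]
0.95 [array([204.5, 250.6]), array([190.3, 252.9])]
```

View pics/f.png

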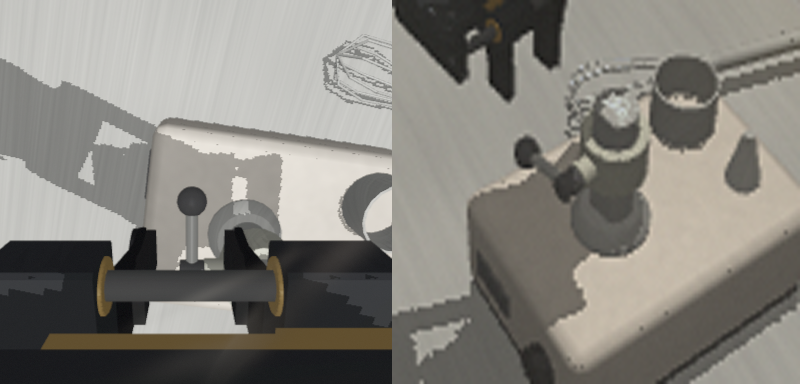

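Run:
```python
from h import *
def dark(f,r0,r1,c0,c1):
    g=cv2.cvtColor(f,cv2.COLOR_RGB2GRAY)[r0:r1,c0:c1]
    return g
a=cv2.cvtColor(cv2.imread("pics/a_d.png"),cv2.COLOR_BGR2RGB); print(dark(a,186,203,256,276))
d=vision.camera("side"); print(dark(d["frame"],180,198,244,264))
print(proj(d,ball(60.8,.0)),proj(d,ball(60.8,.05)),proj(d,ball(60.8,.1)),proj(d,ball(13.1,.87)))
w=wristcam(); g=cv2.cvtColor(w["frame"],cv2.COLOR_RGB2GRAY); m=(g[175:235,225:280]<75).astype(np.uint8)
for r in m: print("".join(".#"[v] for v in r))
for p in (11.5,13.1,14.5): print(p,proj(w,ball(p,.87)))
```

```text
[[150 148 150 148 150 152 153 154 149 122 120  96 102 102  73  99  98  93
   78  69]
 [150 150 150 150 151 152 150 119  96  99 104 106 106 103  75 103 171 170
  161 106]
 [152 152 152 154 149 119  99 100 103 107 104 106 107 103  72  85 135 170
  169 166]
 [154 154 149 119  97 101 107 108 108 107 106 108 105 103  72  75  82 122
  162 173]
 [150 119  98 102 106 107  85  75  80  81  85 100 108 102  73  78  76  79
   89 125]
 [ 99 100 103 106 105  84  75  77  82  81  76  75  88  97  76  77  78  79
   77  79]
 [104 105 106 106  91  71  74  78  85  82  77  74  75  97  75  78  78  78
   79  77]
 [106 106 106 103  67  69  72  76  82  80  75  70  67  73  74  78  77  79
   80  80]
 [106 107 107 104  63  65  68  73  76  75  72  68  65  76  74  78  78  79
   80  79]
 [106 107 108 105  74  57  65  66  67  68  66  63  69 116 117  82  75  77
   79  79]
 [105 107 107 103  69  51  57  60  61  62  60  55  59 110 135 135 113  83
   77  79]
 [105 105 106 107 101  69  50  53  53  54  50  51  66 101 116 127 133 137
  112  78]
 [107 106 105 106 109 103  69  46  48  48  51  77  85  74  82 101 117 125
  134 
[... 4999 characters left out ...]
..............................................
.......................................................
.......................................................
.......................................................
.......................................................
.......................................................
.......................................................
.......................................................
.......................................................
11.5 (np.float64(205.8576686686326), np.float64(255.8209089368852))
13.1 (np.float64(207.64548088130684), np.float64(253.7790820548205))
14.5 (np.float64(209.2487338849543), np.float64(252.04137661952666))
```

```bash
python3 -m handwheel '[[0.001,0.001,0,0.002],[0.001,0.001,0.05,0.002],[0.001,0.001,0.1,0.002],[0.001,0.001,0.15,0.002],[0.001,0.001,0.18,0.002],[0.001,0.001,0.193,0.002],[0.001,0.001,0.193,0.002]]' 0 10;python3 -m handwheel '[[0,0,0.005,0],[0,0,0.01,0],[0,0,0.01,0]]'
```

```text
time: 13.57
position: [0.5253, -0.0362, 0.1804]
tool_rot: [0.627, 0.779, -0.001, -0.001]
ft_force: [0.5, 0.4, 0.1]
grip_width: 0.002
grip_force: 0.0
time: 13.82
position: [0.5264, -0.0365, 0.1791]
tool_rot: [0.626, 0.779, 0.0, 0.0]
ft_force: [-0.5, 0.1, 0.1]
grip_width: 0.0003
grip_force: 0.0
```

```bash
python3 -m handwheel '[[0,0,0.004,0],[0,0,0.007,0],[0,0,0.007,0]]';python3 -m handwheel '[[0,0,0.003,0],[0,0,0.003,0],[0,0,0.003,0]]'
```

```text
time: 14.07
position: [0.5266, -0.0365, 0.1776]
tool_rot: [0.626, 0.779, 0.0, 0.001]
ft_force: [-0.4, 0.5, 4.4]
grip_width: 0.0005
grip_force: 2.3
time: 14.32
position: [0.5267, -0.0365, 0.1771]
tool_rot: [0.626, 0.779, 0.0, 0.001]
ft_force: [-1.8, 0.1, 7.0]
grip_width: 0.0006
grip_force: 3.4
```

```bash
python3 -m handwheel '[[0,0,0.003,0],[0,0,0.003,0],[0,0,0.003,0]]';python3 -m handwheel '[[0,0,0.003,0],[0,0,0.003,0],[0,0,0.003,0]]'; python3 -m handwheel '[[0,0,0.003,0],[0,0,0.003,0],[0,0,0.003,0]]'
```

```text
time: 14.57
position: [0.5267, -0.0364, 0.1766]
tool_rot: [0.626, 0.779, 0.0, 0.001]
ft_force: [-2.4, 1.1, 8.8]
grip_width: 0.0007
grip_force: 4.6
time: 14.82
position: [0.5267, -0.0364, 0.1761]
tool_rot: [0.626, 0.779, 0.001, 0.001]
ft_force: [-2.3, 0.5, 11.7]
grip_width: 0.0005
grip_force: 5.9
time: 15.07
position: [0.5267, -0.0364, 0.1756]
tool_rot: [0.626, 0.779, 0.001, 0.001]
ft_force: [-3.3, 1.3, 14.2]
grip_width: 0.0005
grip_force: 7.2
```

```bash
python3 -m handwheel '[[0,0,-0.02,0],[0,0,-0.1,0],[0,0,-0.2,0],[0,0,-0.35,0],[0,0,-0.35,0],[0,0,-0.35,0]]'
python3 - <<'E'
from h import *
d=vision.camera("side"); g=cv2.cvtColor(d["frame"],cv2.COLOR_RGB2GRAY)[182:197,246:262]; print(g)
print(robot.get_obs()["ft_force"])
E
```

```text
time: 15.57
position: [0.528, -0.0369, 0.2813]
tool_rot: [0.626, 0.779, 0.002, 0.004]
ft_force: [0.5, -0.3, -0.6]
grip_width: 0.0002
grip_force: 0.0
[[156 156 154 155 154 154 153 153 152 153 152 153 152 155 154 152]
 [155 155 154 153 155 155 155 155 153 152 152 152 153 154 155 153]
 [154 155 155 155 155 156 158 159 157 153 154 152 153 153 155 154]
 [155 155 156 156 156 124 103 109 136 160 154 153 151 152 154 155]
 [158 156 157 154  97  58  57  59  64  97 159 155 153 151 152 154]
 [156 156 152  96  57  57  60  57  57  59  98 159 154 154 151 153]
 [156 157 151  70  55  60  63  61  59  55  71 134 155 154 152 150]
 [155 159 152  50  58  58  60  61  57  55  64 109 156 152 161 170]
 [156 158 151  47  56  58  58  60  70  96  93 115 169 176 185 186]
 [156 156 151  89  51  56  58  60  80  94  93  92 104 145 187 184]
 [156 157 158 148  42  50  52  53  63  80  87  91  91  96 123 165]
 [156 157 158 154 111  59  41  47  79 113  91  80  87  91  92  94]
 [157 156 153 158 168 180 186 184 186 186 178 112  73  84  90  93]
 [151 156 167 176 183 182 182 183 185 187 189 187 148  77  80  90]
 [168 178 182 182 183 182 183 186 186 188 179 108 108 105  85  74]]
[-0.62998436  0.15222093  0.01378553]
```

Ball unchanged, screw home, robot clear.

```bash
python3 -c "
from rig import job; print(job.hand_in())"
```

```text
the job is handed in; nothing more can be done
None
```

The job is handed in at about 16 s: I swung the collar onto the shaft's flat by light feel (about 7–9 N) and tightened the lever to about 14–15 N. It settled near 0.9, and the robot was clear of everything. The home position rests on camera and contact-height estimates (±0.03–0.06 rad), and the hand-in returned no verdict.

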